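# Fetch the short oil filter from behind the can and the bottle

## Robot

A 7-joint arm with a two-finger parallel gripper is mounted at the origin on the work surface. World frame = base frame: x ahead of the robot, y to its left, z up, the work surface at z = 0. Lengths are in m, angles in rad, forces in N, time in s.
With the tool pointing down it reaches from about 0.425 to 0.925 m from the base axis. Payload 6.8 kg.
Tool frame: the origin (TCP) lies midway between the tips of the shut fingers; the grasp point (between the pads) lies r.grip_point_offset behind it (r.grip_point_offset is the distance from the TCP to the grasp point, in m); z points along the fingers, y is the direction in which the jaws open and shut (so a half turn about z gives the same grasp; the last joint's range is limited). The gripper opens to 85 mm and grips with 20 to 120 N. Pads are 22 mm wide; open, the fingers measure 114 mm over their backs; the gripper's body (76 mm by 85 mm) begins 54 mm behind the grasp point. The pads swing forward as they close: fully open they stand 13 mm farther back than shut.
Start: joints at [1.108, 0.477, 0.022, 1.555, -0.011, 1.109, -0.083], TCP at [0.235, -0.633, 0.231] pointing down, gripper open.
Joint ranges: [-2.96, 2.96], [-0.34, 2.1], [-1.41, 1.46], [0.24, 2.44], [-1.37, 4.51], [0.17, 1.92], [-2.96, 2.96]. Speed limits (rad/s): [2.39, 2.39, 3.14, 3.14, 3.14, 3.14, 3.14].

## Interface

Orientations are given as a rotation vector (axis times angle).
In Python, from bench import r gives the robot as it stands. The module is installed in compiled form; this text tells all that it offers.
- The arm moves only by the tool play_rows, never from a script. Its argument "deltas" is a list of rows, each a list of 3 entries, a list of its own where there are three numbers: the finger opening in mm, from 0 to 85.4, then the shift along the tool's x, y, z in mm, then the turn, a rotation vector about the tool's x, y, z in rad. A call has 1 to 8 rows; each row is the pose to reach, as a shift and turn from the pose measured when the call began, along the tool's axes at that moment; what a row does not reach only later rows make up. A row lasts 1/8 s, in which the tool goes at most 62.5 mm and 10.7 degrees, less where a joint would pass 70% of its speed; a pose out of reach is approached as far as the arm can. A call with a gripper value outside its range is refused whole. The fingers move at their own pace and stop on an object; "squeeze" is the grip in N (left out, the last holds). Time passes only in rows, so rows that repeat a pose let the fingers close. It gives the time, the measured TCP pose, the force and the opening at its end, in the units of the state.
- r.get_obs(): the state, without advancing time (a new reading comes with each control period).
- r.grab_frame(name): name is "scene" or "top" or "wrist"; returns (picture, depth): 480x640x3 uint8, red, green, blue; 480x640 float32, m along the optical axis (not along the pixel's ray), 0 where there is no reading.
- r.camera_model(name): a dict with "mtx" (3x3 intrinsics, pixels), "D" ([k1, k2, p1, p2, k3] as OpenCV has them; the pictures are not rectified), "rvec" (rotation vector, rad) and "tvec" (3), from world to camera coordinates, as OpenCV has them; the wrist camera has in their place "T_tool_cam" (4x4, takes a point from camera to tool coordinates, whose origin is the TCP and whose axes are the flange's). Camera axes: x right, y down, z forward; pixel columns grow to the right and rows downward; lengths in m; the calibration is good to about 2 mm. A picture is of the moment at which its call begins: read the wrist's pose just before it. camera_model takes no time and is no camera call.
- r.hand_in(): hands the job in, once; it reports no verdict.
The state is a dict: "clock": time; "joints": joint angles; "qvel": joint speeds; "tau": joint torques, N m; "tcp_pos": TCP position; "orientation": TCP orientation; "contact_force": force on the tool from outside, world axes, zero at the start; "moment": the same for the moment, N m; "grip_width": finger opening in m.
Only numpy, scipy, OpenCV 4.12 (cv2) and the standard library are available. Lean on these libraries where they do the work, as an engineer would, in place of code of your own. Each camera call takes 0.05 s, during which the arm holds its last target. There are 200 camera calls.

## Task

In the stock bay two white oil filters stand behind a spray can and a bottle. First move the can and the bottle out, standing both upright in the empty rectangular side tray, then take the short, wide filter and stand it upright (same end up) in the round steel dish, and only when it is there put the can back on the round black pad in the bay and the bottle back on the rectangular black pad, centred on the pads and with the bottle's long side along the pad's. Leave the taller filter where it stands, and leave everything standing free and at rest.

Things in the scene. Friction and masses are not known exactly. Their poses are not given: they have to be found in the camera images.
- can_mid (a point): Round spray can, bare metal with a grey band and a small black cap: 64 mm diameter up to 125 mm height, then a narrower cap (36 mm across) to 155 mm in all; 240 to 460 g. The point is on its axis, half-way up (77.5 mm above its foot); z runs up the can. Its straight wall gives a grip of 64 mm from its foot up to 120 mm. Stands at the start in the front of the bay, on the round pad.
- bottle_mid (a point): Flat rectangular bottle of grey plastic with a paper label and a black cap: body 66 mm (along its x) by 42 mm (along its y), 122 mm high, then a 30 mm wide cap to 155 mm in all; 210 to 390 g. The point is at its centre, half-way up (77.5 mm above its foot); z runs up. It is gripped across its 42 mm side. Stands at the start in the front of the bay, on the rectangular pad.
- filter_mid (a point): The wanted oil filter: short, wide white canister, 66 mm diameter, 76 mm high, rubber seal and holes in its upper end, 280 to 460 g. The point is on its axis, half-way up (38 mm above its foot); z runs up. Stands in the back row of the bay, behind the can or the bottle, 3 to 10 mm from it.
- tall_mid (a point): The other oil filter, not to be moved: white canister of the same make but narrower and taller, 58 mm diameter, 94 mm high. The point is on its axis, half-way up (47 mm above its foot). Stands beside the wanted filter in the back row, about 116 mm from it centre to centre.
- bay: Stock bay, a fixed metal tray open towards the robot: 250 mm deep (along its x, away from the robot) by 280 mm wide (along its y), with grey walls 4 mm thick and 40 mm high at the back and both sides, no wall in front. Its floor is 5 mm above the bench. Origin: centre of the underside. The front row stands about 20 mm nearer the robot than its centre, the back row 50 mm beyond, each 58 mm left and right of its middle line.
- pad_round: Flat round black pad, 84 mm diameter, less than 1 mm thick, fixed on the bay's floor in the front row: the can's place. Origin: its centre, at the level of the bay's floor, on which the can's foot stands.
- pad_rect: Flat rectangular black pad, 86 mm (along its x) by 62 mm (along its y), less than 1 mm thick, fixed on the bay's floor in the front row beside the round pad: the bottle's place, with the bottle's long side along x. Origin: its centre, at the level of the bay's floor, on which the bottle's foot stands.
- tray: Side tray, fixed: shallow open grey plastic tray with thin black lines across its floor, 250 mm (along its x) by 160 mm (along its y) outside, walls and floor 4 mm thick, rim 14 mm above the bench; to the left or right of the bay, empty at the start. Origin: centre of its underside, on the bench.
- dish: Filter stand, fixed: shallow round steel dish, 100 mm outside and 90 mm inside diameter, floor 4 mm above the bench, rim 14 mm above the bench; on the side of the bay away from the tray. Origin: centre of its underside, on the bench.
Not all that is in view belongs to the job. What is shaped like the part that bears tall_mid but purple is not meant.

How it is judged:
On the way, in this order (a step that is already met when the one before it is completed fails the run):
1. the can and the bottle both stand upright and released in the side tray, the short filter still in its place (x of can_mid in the frame of tray between -0.115 and 0.115 m and y of can_mid in the frame of tray between -0.07 and 0.07 m and z of can_mid in the frame of tray between 0.07 and 0.095 m and angle between each of can, bottle's own z axis and vertical below 0.12 rad and linear speed of each of can, bottle below 0.03 m/s and contact force between the fingers and can below 0.1 N and x of bottle_mid in the frame of tray between -0.115 and 0.115 m and y of bottle_mid in the frame of tray between -0.07 and 0.07 m and z of bottle_mid in the frame of tray between 0.07 and 0.095 m and contact force between the fingers and bottle below 0.1 N and distance of filter_mid from where it was at the start of the episode below 0.03 m), for 0.2 s.
2. the short filter stands upright and released in the dish, the can and the bottle still in the side tray (horizontal distance between filter_mid and dish below 0.015 m and z of filter_mid in the frame of dish between 0.034 and 0.05 m and angle between each of filter, can, bottle's own z axis and vertical below 0.12 rad and linear speed of each of filter, can, bottle below 0.03 m/s and contact force between the fingers and filter below 0.1 N and x of can_mid in the frame of tray between -0.115 and 0.115 m and y of can_mid in the frame of tray between -0.07 and 0.07 m and z of can_mid in the frame of tray between 0.07 and 0.095 m and contact force between the fingers and can below 0.1 N and x of bottle_mid in the frame of tray between -0.115 and 0.115 m and y of bottle_mid in the frame of tray between -0.07 and 0.07 m and z of bottle_mid in the frame of tray between 0.07 and 0.095 m and contact force between the fingers and bottle below 0.1 N), for 0.2 s.
At the end, for the whole second after the job is handed in: Upright, released, at rest: the short filter in the dish, the can on the round pad, the bottle on the rectangular pad, each within 15 mm of centre, the bottle's long side within 0.3 rad of the pad's; the taller filter within 25 mm of its start and upright (horizontal distance between filter_mid and dish below 0.015 m and z of filter_mid in the frame of dish between 0.034 and 0.05 m and angle between each of filter, can, bottle, tall_mid's own z axis and vertical below 0.12 rad and linear speed of each of filter, can, bottle below 0.03 m/s and contact force between the fingers and filter below 0.1 N and horizontal distance between can_mid and pad_round below 0.015 m and z of can_mid in the frame of pad_round between 0.07 and 0.087 m and contact force between the fingers and can below 0.1 N and horizontal distance between bottle_mid and pad_rect below 0.015 m and z of bottle_mid in the frame of pad_rect between 0.07 and 0.087 m and contact force between the fingers and bottle below 0.1 N and angle between the x axis of bottle and the x axis of pad_rect, either way round below 0.3 rad and distance of tall_mid from where it was at the start of the episode below 0.025 m); the robot touches nothing.
It fails at once if the taller filter is knocked over or moved more than 25 mm (distance of tall_mid from where it was at the start of the episode above 0.025 m or angle between tall_mid's own z axis and vertical above 0.3 rad).
It fails at once if the can, the bottle or the short filter is tipped over (angle between any of can, bottle, filter's own z axis and vertical above 0.7 rad).
It also fails if it takes over 144 s, if anything falls off the work surface, if the arm or the gripper's body presses on something with over 40 N, if the wrist force passes 120 N, or if a joint passes its speed limit or range.

## Working session

There is one attempt and no reset: what is moved stays moved. The work goes in short steps, Python scripts to look and compute and a tool call to move; the robot and the scene stay as the last step left them, time stands still between calls to the robot, and variables do not carry over. Pictures are saved under pics/ and viewed, about 12 in all and at most 16, crops included, and the job is handed in when it is done.

Besides the shell and the picture viewer there is one more tool, called after ">>>" by a JSON object that holds its "name" and its "arguments", one argument or row to a line. play_rows: Moves the arm, as the interface text tells. Its arguments: {"type":"object","properties":{"deltas":{"type":"array"},"squeeze":{"type":"number"}},"required":["deltas"]}

```bash
mkdir -p pics
cat > h.py <<'E'
import numpy as np, cv2
from bench import r
R=lambda v: cv2.Rodrigues(np.array(v,float))[0]
def cam(name,o=None):
    m=r.camera_model(name); K=np.array(m['mtx'],float); D=np.array(m['D'],float)
    if 'rvec' in m:
        Rc=R(m['rvec']); C=-Rc.T@np.array(m['tvec'],float).ravel(); return K,D,Rc.T,C
    T=np.array(m['T_tool_cam']); Rt=R(o['orientation']); return K,D,Rt@T[:3,:3],Rt@T[:3,3]+np.array(o['tcp_pos'])
def grab(name):
    o=r.get_obs(); p,d=r.grab_frame(name); return p,d,cam(name,o),o
def cloud(d,c):
    K,D,Rw,C=c; h,w=d.shape
    u,v=np.meshgrid(np.arange(w),np.arange(h))
    n=cv2.undistortPoints(np.stack([u.ravel(),v.ravel()],1).astype(float)[:,None],K,D)[:,0]
    P=np.c_[n,np.ones(len(n))]*d.ravel()[:,None]
    W=P@Rw.T+C; W[d.ravel()==0]=np.nan
    return W.reshape(h,w,3)
def ray(px,c,z):
    K,D,Rw,C=c
    n=cv2.undistortPoints(np.array(px,float).reshape(-1,1,2),K,D)[:,0]
    d=np.c_[n,np.ones(len(n))]@Rw.T
    return C+d*((z-C[2])/d[:,2])[:,None]
def save(n,p): cv2.imwrite('pics/'+n+'.png',p[...,::-1])
E
python3 - <<'E'
from h import *
o=r.get_obs();print(o,r.grip_point_offset)
for n in('scene','top'):
    p,d,c,_=grab(n);save(n+'0',p);np.savez(n+'0.npz',p=p,d=d);print(n,c[3],c[2][:,2])
print(r.camera_model('wrist')['T_tool_cam'],R(o['orientation']))
E
```

```text
{'clock': 0.0, 'joints': array([ 1.10790127,  0.47784333,  0.02234828,  1.55646815, -0.01153433,
        1.10924221, -0.0831057 ]), 'qvel': array([ 0.00216857, -0.0007412 , -0.00237131,  0.00011048, -0.00081582,
        0.00043341, -0.00067373]), 'tau': array([-4.34534559e-04, -5.96453190e+01,  1.60747111e+00, -2.81195927e+01,
        1.24726858e-02,  9.38207289e-03, -1.42107348e-05]), 'tcp_pos': array([ 0.23428092, -0.6324133 ,  0.23028981]), 'orientation': array([-3.09053775e+00, -5.54066805e-01,  6.78247067e-04]), 'contact_force': array([ 0.71057217, -0.88333658,  0.02718259]), 'moment': array([-0.01774596,  0.0160885 , -0.04854098]), 'grip_width': 0.08550826101917641} 0.0187
scene [1.01988816 0.74789066 0.62700609] [-0.44250932 -0.72417054 -0.52892583]
top [ 0.39446413 -0.0140218   1.25612014] [ 0.15827383  0.02398346 -0.98710394]
[[-8.93801260e-04 -9.51198452e-01 -3.08578525e-01  7.92383572e-02]
 [ 9.99999597e-01 -8.25536640e-04 -3.51779911e-04 -5.88130503e-04]
 [ 7.98696285e-05 -3.08578715e-01  9.51198807e-01 -1.42832299e-01]
 [ 0.00000000e+00  0.00000000e+00  0.00000000e+00  1.00000000e+00]] [[ 9.37720157e-01  3.47390790e-01 -7.39623284e-04]
 [ 3.47391559e-01 -9.37718663e-01  1.67730800e-03]
 [-1.10877208e-04 -1.82978440e-03 -9.99998320e-01]]
```

View pics/scene0.png

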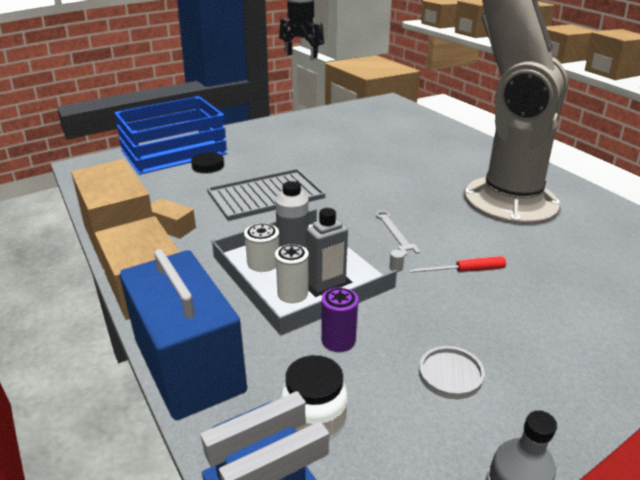

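View pics/top0.png

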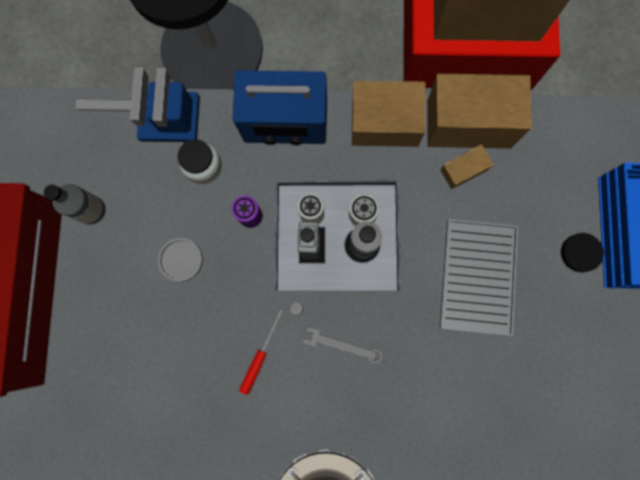

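Top view: the bay is at centre (px 278–397, 183–290), with the tray to its right (480,277) and the dish to its left (180,260). The can (365,240) stands in front of the short filter (364,208). The bottle (310,240) stands in front of the tall filter (311,208). The purple canister is a decoy.

Run:
```python
from h import *
z=np.load('top0.npz');p,d=z['p'],z['d'];c=cam('top');W=cloud(d,c)
def box(m):
    m=m.astype(np.uint8); n,l,s,_=cv2.connectedComponentsWithStats(m)
    i=1+np.argmax(s[1:,4]); return l==i
def reg(u0,u1,v0,v1):
    m=np.zeros(d.shape,bool);m[v0:v1,u0:u1]=1;return m
def rect(m,zz,name):
    ys,xs=np.nonzero(m); P=ray(np.c_[xs,ys],c,zz)[:,:2].astype(np.float32)
    (a,b,g)=cv2.minAreaRect(P); print(name,np.round(a,4),np.round(b,4),round(g,2),len(P))
hsv=cv2.cvtColor(p,cv2.COLOR_RGB2HSV);V=hsv[...,2].astype(int)
print('bench z',np.nanmedian(W[330:420,100:200,2]),'V bench',np.median(V[330:420,100:200]),'tray V',np.median(V[225:330,450:510]),'dish',np.median(V[250:270,170:190]),'bay',np.median(V[270:285,290:390]))
bv=np.median(V[330:420,100:200])
# height based
for name,rg in dict(bay=reg(265,410,170,305),tray=reg(430,530,210,345),dish=reg(150,210,230,290)).items():
    m=box(rg&(W[...,2]>0.007)); 
    rect(m,0.014 if name!='bay' else .04,name+' depth'); print(np.round(np.nanpercentile(W[...,2][m],[5,50,95]),3))
    m=box(rg&(V>bv+12)); rect(m,0.014 if name!='bay' else 0.005,name+' bright')
m=box(reg(265,410,170,305)&(W[...,2]>0.03)&(W[...,2]<0.045));rect(m,.04,'bay walls')
for name,rg,lo in [('can',reg(340,390,222,265),.115),('bottle',reg(292,325,222,265),.11),('short',reg(345,385,190,226),.066),('tall',reg(293,330,190,226),.085)]:
    m=rg&(W[...,2]>lo); q=W[m]; print(name,np.nanmax(q[:,2]),np.round(np.nanmedian(q,0),4),np.round((np.nanmin(q,0)+np.nanmax(q,0))/2,4),np.round(np.nanmax(q,0)-np.nanmin(q,0),3))
save('bayzoom',cv2.resize(p[170:350,150:530],None,fx=2,fy=2,interpolation=cv2.INTER_CUBIC))
```

```text
bench z -0.0005906930235384245 V bench 99.0 tray V 128.0 dish 125.0 bay 152.5
bay depth [ 0.5954 -0.0095] [0.2496 0.28  ] 1.43 3003
[0.008 0.042 0.157]
bay bright [ 0.5928 -0.0109] [0.2444 0.2724] 1.43 9549
tray depth [ 0.5101 -0.3347] [0.1619 0.2503] 85.62 873
[0.008 0.013 0.017]
tray bright [ 0.509  -0.3373] [0.1605 0.2521] 85.44 5459
dish depth [0.5322 0.3481] [0.1008 0.0996] 84.4 363
[0.008 0.013 0.017]
dish bright [0.5317 0.3512] [0.0972 0.0977] 47.44 1326
bay walls [ 0.5954 -0.0096] [0.2485 0.2804] 1.2 787
can 0.16407352435452194 [ 0.5735 -0.0706  0.1403] [ 0.5769 -0.0722  0.1396] [0.061 0.063 0.049]
bottle 0.16588540813299124 [0.5689 0.0499 0.134 ] [0.5731 0.0514 0.1388] [0.064 0.042 0.054]
short 0.16031077656579362 [ 0.6449 -0.0676  0.0801] [ 0.6384 -0.0685  0.1141] [0.088 0.064 0.092]
tall 0.13874139149417752 [0.6419 0.0499 0.0981] [0.6355 0.0505 0.1122] [0.08  0.057 0.053]
```

View pics/bayzoom.png

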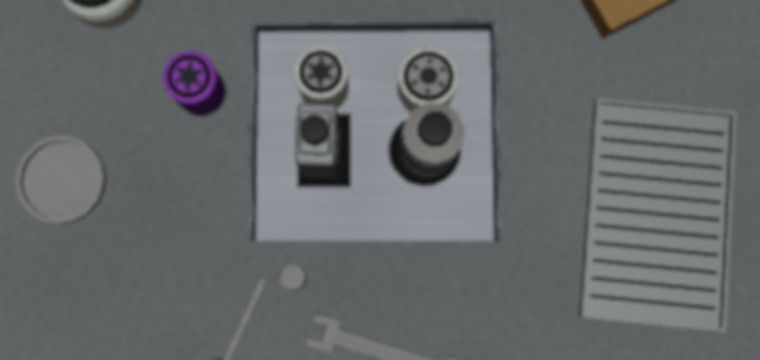

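```bash
cat >> h.py <<'E'
from scipy.spatial.transform import Rotation as Ro
def go(x,y,z,yaw=1.4,tilt0=True):
    """print tool-axis delta to reach world TCP x,y,z (m), tool x at yaw deg, pointing down"""
    o=r.get_obs(); A=R(o['orientation']); t=A.T@(np.array([x,y,z])-o['tcp_pos'])*1000
    a=np.radians(yaw); B=np.array([[np.cos(a),np.sin(a),0],[np.sin(a),-np.cos(a),0],[0,0,-1]])
    v=Ro.from_matrix(A.T@B).as_rotvec()
    print('shift',np.round(t,1),'turn',np.round(v,4),'at',np.round(o['tcp_pos'],4),'w',round(o['grip_width'],4),'t',round(o['clock'],2))
E
python3 -c "
from h import *
go(.55,-.07,.28)"
```

```text
shift [ 491.4 -417.8  -49. ] turn [-0.0016  0.0004  0.3304] at [ 0.2343 -0.6325  0.2304] w 0.0854 t 0.1
```

>>> {"name": "play_rows", "arguments": {
  "deltas": [
    [85,[45,-38,-49],[0,0,0.1]],
    [85,[90,-76,-49],[0,0,0.2]],
    [85,[135,-115,-49],[0,0,0.33]],
    [85,[180,-153,-49],[0,0,0.33]],
    [85,[225,-191,-49],[0,0,0.33]],
    [85,[270,-230,-49],[0,0,0.33]],
    [85,[315,-268,-49],[0,0,0.33]],
    [85,[360,-306,-49],[0,0,0.33]]
  ]
}}

```text
clock: 1.1
tcp_pos: [0.466, -0.2187, 0.2798]
orientation: [-3.14, -0.039, 0.001]
contact_force: [1.2, -0.7, 0.5]
grip_width: 0.0851
```

```bash
python3 -c "
from h import *
go(.56,-.04,.28)"
```

```text
shift [ 9.840e+01 -1.764e+02 -1.000e-01] turn [-0.0014  0.0009  0.0003] at [ 0.466  -0.2187  0.2798] w 0.0851 t 1.1
```

>>> {"name": "play_rows", "arguments": {
  "deltas": [
    [85,[33,-59,0],[0,0,0]],
    [85,[66,-118,0],[0,0,0]],
    [85,[98,-176,0],[0,0,0]],
    [85,[98,-176,0],[0,0,0]],
    [85,[98,-176,0],[0,0,0]]
  ]
}}

```text
clock: 1.72
tcp_pos: [0.5595, -0.0397, 0.2794]
orientation: [-3.14, -0.042, 0.003]
contact_force: [-0.3, -0.7, -0.1]
grip_width: 0.0854
```

Run:
```python
from h import *
p,d,c,o=grab('wrist');W=cloud(d,c);save('w1',p);np.savez('w1.npz',p=p,d=d);print(o['tcp_pos'],o['grip_width'])
for name,(x,y),lo,hi in [('can cap',(.577,-.07),.15,.175),('can body',(.577,-.07),.12,.14),('bottle cap',(.573,.05),.15,.175),('bottle body',(.573,.05),.118,.14),('short',(.645,-.068),.075,.09),('tall',(.642,.05),.092,.105)]:
    m=(abs(W[...,0]-x)<.06)&(abs(W[...,1]-y)<.05)&(W[...,2]>lo)&(W[...,2]<hi)
    q=W[m]
    if len(q)<20: print(name,len(q));continue
    a,b,g=cv2.minAreaRect(q[:,:2].astype(np.float32)); print(name,len(q),np.round(np.median(q,0),4),np.round(a,4),np.round(b,3),round(g,1),np.round((q.max(0)+q.min(0))/2,4))
```

```text
[ 0.55953436 -0.03966897  0.27942992] 0.08535998886139692
can cap 1921 [ 0.5785 -0.0713  0.16  ] [ 0.5773 -0.0716] [0.035 0.035] 17.9 [ 0.5772 -0.0719  0.1564]
can body 2117 [ 0.5893 -0.0666  0.1341] [ 0.5776 -0.0718] [0.062 0.063] 49.7 [ 0.5771 -0.0723  0.13  ]
bottle cap 1429 [0.5749 0.0496 0.16  ] [0.5737 0.0506] [0.029 0.029] 11.4 [0.5738 0.0509 0.1562]
bottle body 2828 [0.5879 0.0417 0.1273] [0.5734 0.0512] [0.042 0.066] 89.0 [0.5734 0.051  0.129 ]
short 5122 [ 0.6477 -0.0678  0.0806] [ 0.6347 -0.0693] [0.092 0.066] 5.7 [ 0.6332 -0.0683  0.0825]
tall 4551 [0.6457 0.0478 0.0985] [0.6308 0.0519] [0.059 0.089] 80.8 [0.6283 0.0497 0.0985]
```

View pics/w1.png

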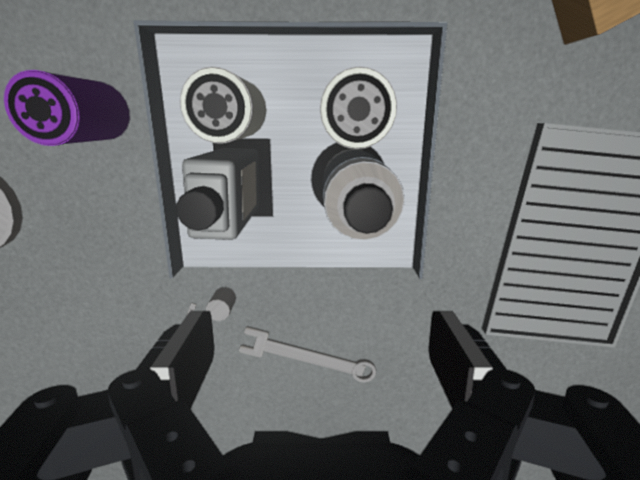

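The image shows the can cap at px (368,208), the bottle cap at (200,210), the short filter at (358,108) and the tall filter at (216,104). The depth fits agree, so I'll grasp the can first.

```bash
python3 -c "
from h import *
go(.5775,-.0718,.2); go(.5775,-.0718,.092)"
```

```text
shift [17.8 30.7 79.4] turn [-0.0007  0.002  -0.0004] at [ 0.5591 -0.0416  0.2795] w 0.0847 t 1.77
shift [ 18.   30.8 187.4] turn [-0.0007  0.002  -0.0004] at [ 0.5591 -0.0416  0.2795] w 0.0847 t 1.77
```

>>> {"name": "play_rows", "arguments": {
  "deltas": [
    [85,[18,31,30],[0,0.002,0]],
    [85,[18,31,80],[0,0.002,0]],
    [85,[18,31,80],[0,0.002,0]],
    [85,[18,31,115],[0,0.002,0]],
    [85,[18,31,150],[0,0.002,0]],
    [85,[18,31,175],[0,0.002,0]],
    [85,[18,31,187],[0,0.002,0]],
    [85,[18,31,187],[0,0.002,0]]
  ]
}}

```text
clock: 2.78
tcp_pos: [0.5777, -0.0725, 0.0933]
orientation: [-3.141, -0.037, -0.001]
contact_force: [-0.5, 0.8, 0.7]
grip_width: 0.0851
```

Run:
```python
from h import *
go(.5775,-.0718,.092)
o=r.get_obs();print(o['contact_force'])
```

```text
shift [-0.2 -0.7  1.3] turn [-0.0004 -0.0003 -0.001 ] at [ 0.5777 -0.0725  0.0933] w 0.0851 t 2.77
[-0.45612835  0.76203931  0.71316106]
```

Close with a moderate squeeze.

>>> {"name": "play_rows", "arguments": {
  "deltas": [
    [70,[0,-1,0],[0,0,0]],
    [60,[0,-1,0],[0,0,0]],
    [50,[0,-1,0],[0,0,0]],
    [50,[0,-1,0],[0,0,0]],
    [50,[0,-1,0],[0,0,0]],
    [50,[0,-1,0],[0,0,0]]
  ],
  "squeeze": 45
}}

```text
clock: 3.52
tcp_pos: [0.5791, -0.0719, 0.0952]
orientation: [3.141, 0.036, 0.005]
contact_force: [-0.9, -0.3, 7.0]
grip_width: 0.0628
```

>>> {"name": "play_rows", "arguments": {
  "deltas": [
    [50,[0,0,-5],[0,0,0]],
    [50,[0,0,-20],[0,0,0]],
    [50,[0,0,-45],[0,0,0]],
    [50,[0,0,-70],[0,0,0]],
    [50,[0,0,-90],[0,0,0]],
    [50,[0,0,-100],[0,0,0]],
    [50,[0,0,-100],[0,0,0]]
  ]
}}

```text
clock: 4.4
tcp_pos: [0.579, -0.0719, 0.196]
orientation: [3.141, 0.036, 0.007]
contact_force: [0.9, -0.1, -3.7]
grip_width: 0.0627
```

Run:
```python
from h import *
o=r.get_obs();print(o['contact_force'])
go(.565,-.340,.20);
```

```text
[ 0.89308182 -0.14490193 -3.74395433]
shift [-20.1 267.7  -4. ] turn [ 0.0005 -0.0047 -0.0014] at [ 0.579  -0.0719  0.196 ] w 0.0627 t 4.4
```

>>> {"name": "play_rows", "arguments": {
  "deltas": [
    [50,[-1,15,-4],[0,0,0]],
    [50,[-4,50,-4],[0,0,0]],
    [50,[-8,95,-4],[0,0,0]],
    [50,[-11,145,-4],[0,0,0]],
    [50,[-15,195,-4],[0,0,0]],
    [50,[-18,238,-4],[0,0,0]],
    [50,[-20,262,-4],[0,-0.004,0]],
    [50,[-20,268,-4],[0,-0.004,0]]
  ]
}}

```text
clock: 5.4
tcp_pos: [0.5642, -0.3419, 0.1993]
orientation: [3.141, 0.032, -0.001]
contact_force: [1.1, 0.4, -3.5]
grip_width: 0.063
```

Run:
```python
from h import *
go(.565,-.340,.097);
```

```text
shift [  0.9  -1.9 102.3] turn [ 0.0002  0.0007 -0.0039] at [ 0.5642 -0.3419  0.1993] w 0.063 t 5.4
```

>>> {"name": "play_rows", "arguments": {
  "deltas": [
    [50,[1,-2,20],[0,0,0]],
    [50,[1,-2,50],[0,0,0]],
    [50,[1,-2,75],[0,0,0]],
    [50,[1,-2,92],[0,0,0]],
    [50,[1,-2,98],[0,0,0]],
    [50,[1,-2,102],[0,0,0]],
    [50,[1,-2,102],[0,0,0]]
  ]
}}

```text
clock: 6.28
tcp_pos: [0.5655, -0.3399, 0.0977]
orientation: [3.141, 0.032, 0.0]
contact_force: [-0.3, -0.5, -4.3]
grip_width: 0.0628
```

>>> {"name": "play_rows", "arguments": {
  "deltas": [
    [50,[0,0,1],[0,0,0]],
    [50,[0,0,2],[0,0,0]],
    [50,[0,0,3],[0,0,0]],
    [50,[0,0,3],[0,0,0]]
  ]
}}

```text
clock: 6.78
tcp_pos: [0.5655, -0.34, 0.0947]
orientation: [3.141, 0.032, 0.0]
contact_force: [0.3, -0.3, -4.9]
grip_width: 0.0627
```

>>> {"name": "play_rows", "arguments": {
  "deltas": [
    [50,[0,0,1],[0,0,0]],
    [50,[0,0,2],[0,0,0]],
    [50,[0,0,2],[0,0,0]]
  ]
}}

```text
clock: 7.15
tcp_pos: [0.566, -0.3401, 0.0943]
orientation: [3.14, 0.032, 0.002]
contact_force: [-3.1, 0.4, 7.4]
grip_width: 0.0628
```

>>> {"name": "play_rows", "arguments": {
  "deltas": [
    [64,[0,0,0],[0,0,0]],
    [68,[0,0,0],[0,0,0]],
    [76,[0,0,0],[0,0,0]],
    [85,[0,0,0],[0,0,0]],
    [85,[0,0,0],[0,0,0]],
    [85,[0,0,-40],[0,0,0]],
    [85,[0,0,-90],[0,0,0]],
    [85,[0,0,-120],[0,0,0]]
  ]
}}

```text
clock: 8.15
tcp_pos: [0.5667, -0.3404, 0.2171]
orientation: [3.139, 0.032, 0.006]
contact_force: [0.2, -0.8, -0.4]
grip_width: 0.0853
```

Run:
```python
from h import *
go(.5736,.0508,.215,-0.5);
```

```text
shift [  14.9 -391.     1.2] turn [ 0.0024 -0.0039  0.0291] at [ 0.5667 -0.3404  0.2171] w 0.0853 t 8.15
```

>>> {"name": "play_rows", "arguments": {
  "deltas": [
    [85,[2,-55,0],[0.002,-0.003,0.03]],
    [85,[4,-115,0],[0.002,-0.003,0.03]],
    [85,[7,-175,0],[0.002,-0.003,0.03]],
    [85,[9,-235,0],[0.002,-0.003,0.03]],
    [85,[11,-295,0],[0.002,-0.003,0.03]],
    [85,[13,-350,0],[0.002,-0.003,0.03]],
    [85,[15,-391,0],[0.002,-0.003,0.03]],
    [85,[15,-391,0],[0.002,-0.003,0.03]]
  ]
}}

```text
clock: 9.15
tcp_pos: [0.5734, 0.0558, 0.2165]
orientation: [-3.14, 0.004, -0.002]
contact_force: [-0.3, 0.5, -0.2]
grip_width: 0.0843
```

Run:
```python
from h import *
p,d,c,o=grab('wrist');W=cloud(d,c);save('w2',p)
for name,(x,y),lo,hi in [('bottle cap',(.573,.05),.15,.175),('bottle body',(.573,.05),.118,.14)]:
    m=(abs(W[...,0]-x)<.06)&(abs(W[...,1]-y)<.05)&(W[...,2]>lo)&(W[...,2]<hi)
    q=W[m];a,b,g=cv2.minAreaRect(q[:,:2].astype(np.float32)); print(name,len(q),np.round(a,4),np.round(b,3),round(g,1))
p,d,c,o=grab('top');W=cloud(d,c)
m=(abs(W[...,0]-.565)<.06)&(abs(W[...,1]+.34)<.06)&(W[...,2]>.11);q=W[m];print('can',(q.min(0)+q.max(0))/2,q.max(0)-q.min(0))
go(.5736,.0508,.094,-0.5)
```

```text
bottle cap 2133 [0.5739 0.0515] [0.029 0.029] 49.3
bottle body 3615 [0.5741 0.0514] [0.042 0.065] 89.5
can [ 0.56485283 -0.33869881  0.13694333] [0.06227749 0.0636794  0.05381978]
shift [-1.000e-01 -1.000e-01  1.222e+02] turn [ 0.0009 -0.0008 -0.0001] at [0.5736 0.0508 0.2162] w 0.0852 t 9.25
```

>>> {"name": "play_rows", "arguments": {
  "deltas": [
    [85,[0,0,25],[0,0,0]],
    [85,[0,0,60],[0,0,0]],
    [85,[0,0,90],[0,0,0]],
    [85,[0,0,112],[0,0,0]],
    [85,[0,0,124],[0,0,0]],
    [85,[0,0,124],[0,0,0]]
  ]
}}

```text
clock: 10.0
tcp_pos: [0.5735, 0.0495, 0.0917]
orientation: [3.14, -0.016, -0.001]
contact_force: [-0.3, -0.3, -0.7]
grip_width: 0.0848
```

>>> {"name": "play_rows", "arguments": {
  "deltas": [
    [65,[0,0,0],[0,0,0]],
    [50,[0,0,0],[0,0,0]],
    [40,[0,0,0],[0,0,0]],
    [30,[0,0,0],[0,0,0]],
    [30,[0,0,0],[0,0,0]],
    [30,[0,0,0],[0,0,0]],
    [30,[0,0,0],[0,0,0]]
  ]
}}

```text
clock: 10.88
tcp_pos: [0.5741, 0.0498, 0.0925]
orientation: [3.14, -0.016, 0.002]
contact_force: [-0.4, 0.0, 5.5]
grip_width: 0.0414
```

>>> {"name": "play_rows", "arguments": {
  "deltas": [
    [30,[0,0,-5],[0,0,0]],
    [30,[0,0,-20],[0,0,0]],
    [30,[0,0,-45],[0,0,0]],
    [30,[0,0,-65],[0,0,0]],
    [30,[0,0,-80],[0,0,0]],
    [30,[0,0,-80],[0,0,0]]
  ]
}}

```text
clock: 11.62
tcp_pos: [0.5748, 0.05, 0.1739]
orientation: [3.141, -0.016, 0.006]
contact_force: [-0.1, -1.1, -3.1]
grip_width: 0.0417
```

Run:
```python
from h import *
go(.455,-.332,.175,-2);
```

```text
shift [-115.8  383.2   -1.1] turn [ 0.0009 -0.0036  0.0246] at [0.5748 0.05   0.1739] w 0.0417 t 11.62
```

>>> {"name": "play_rows", "arguments": {
  "deltas": [
    [30,[-5,16,-1],[0,-0.003,0.02]],
    [30,[-18,58,-1],[0,-0.003,0.02]],
    [30,[-35,114,-1],[0,-0.003,0.02]],
    [30,[-52,172,-1],[0,-0.003,0.02]],
    [30,[-70,230,-1],[0,-0.003,0.02]],
    [30,[-87,288,-1],[0,-0.003,0.02]],
    [30,[-103,340,-1],[0,-0.003,0.02]],
    [30,[-113,373,-1],[0,-0.003,0.02]]
  ]
}}

```text
clock: 12.62
tcp_pos: [0.4545, -0.3256, 0.1739]
orientation: [3.14, -0.056, -0.003]
contact_force: [0.3, 0.6, -2.3]
grip_width: 0.0414
```

>>> {"name": "play_rows", "arguments": {
  "deltas": [
    [30,[-3,10,0],[0,0,0]],
    [30,[-3,10,0],[0,0,0]]
  ]
}}

```text
clock: 12.88
tcp_pos: [0.4499, -0.3359, 0.1732]
orientation: [3.141, -0.06, -0.006]
contact_force: [0.4, 1.2, -2.8]
grip_width: 0.0419
```

Run:
```python
from h import *
go(.455,-.332,.093,-2);
```

```text
shift [ 5.3 -4.1 80.2] turn [ 0.0004  0.0036 -0.0031] at [ 0.4499 -0.3359  0.1732] w 0.0419 t 12.88
```

>>> {"name": "play_rows", "arguments": {
  "deltas": [
    [30,[5,-4,20],[0,0.003,0]],
    [30,[5,-4,45],[0,0.003,0]],
    [30,[5,-4,65],[0,0.003,0]],
    [30,[5,-4,76],[0,0.003,0]],
    [30,[5,-4,79],[0,0.003,0]],
    [30,[5,-4,81],[0,0.003,0]],
    [30,[5,-4,81],[0,0.003,0]]
  ]
}}

```text
clock: 13.75
tcp_pos: [0.4551, -0.3322, 0.0928]
orientation: [3.14, -0.06, 0.0]
contact_force: [-0.2, -0.4, -2.0]
grip_width: 0.0418
```

>>> {"name": "play_rows", "arguments": {
  "deltas": [
    [30,[0,0,1],[0,0,0]],
    [30,[0,0,2],[0,0,0]],
    [30,[0,0,2],[0,0,0]]
  ]
}}

```text
clock: 14.12
tcp_pos: [0.4555, -0.3325, 0.0916]
orientation: [3.14, -0.06, 0.002]
contact_force: [-1.8, 0.7, 4.8]
grip_width: 0.0415
```

Contact made; release and rise.

>>> {"name": "play_rows", "arguments": {
  "deltas": [
    [44,[0,0,0],[0,0,0]],
    [54,[0,0,0],[0,0,0]],
    [70,[0,0,0],[0,0,0]],
    [85,[0,0,0],[0,0,0]],
    [85,[0,0,0],[0,0,0]],
    [85,[0,0,-40],[0,0,0]],
    [85,[0,0,-90],[0,0,0]],
    [85,[0,0,-140],[0,0,0]]
  ]
}}

```text
clock: 15.12
tcp_pos: [0.4552, -0.3321, 0.233]
orientation: [3.14, -0.06, 0.001]
contact_force: [0.6, -1.1, -0.8]
grip_width: 0.0851
```

Run:
```python
from h import *
go(.6,-.068,.24,1.4)
p,d,c,o=grab('top');save('top1',p[150:350,150:550]);W=cloud(d,c)
for n,x,y in (('can',.565,-.34),('bottle',.455,-.332)):
    m=(abs(W[...,0]-x)<.05)&(abs(W[...,1]-y)<.06)&(W[...,2]>.11)&(W[...,2]<.17);q=W[m];print(n,np.round((q.min(0)+q.max(0))/2,4),q.max(0)-q.min(0))
```

```text
shift [ 134.7 -269.4   -7.2] turn [ 0.0012 -0.0008 -0.0624] at [ 0.4552 -0.3321  0.233 ] w 0.0851 t 15.12
can [ 0.5652 -0.3396  0.1371] [0.06171503 0.06387066 0.05418526]
bottle [ 0.4562 -0.33    0.1364] [0.06702013 0.04446652 0.05279866]
```

>>> {"name": "play_rows", "arguments": {
  "deltas": [
    [85,[22,-45,-7],[0,0,-0.06]],
    [85,[48,-95,-7],[0,0,-0.06]],
    [85,[73,-145,-7],[0,0,-0.06]],
    [85,[95,-190,-7],[0,0,-0.06]],
    [85,[115,-250,-27],[0,0,-0.06]],
    [85,[120,-300,-47],[0,0,-0.06]],
    [85,[120,-325,-47],[0,0,-0.06]],
    [85,[120,-325,-47],[0,0,-0.06]]
  ]
}}

```text
clock: 16.18
tcp_pos: [0.5902, -0.0107, 0.2863]
orientation: [3.135, 0.041, 0.016]
contact_force: [-0.1, -1.5, -0.3]
grip_width: 0.085
```

```bash
cat > bay.py <<'E'
from h import *
p,d,c,o=grab('wrist');W=cloud(d,c);save('w3',p);np.savez('w3.npz',p=p,d=d)
V=cv2.cvtColor(p,cv2.COLOR_RGB2HSV)[...,2]
Z=W[...,2];ok=(Z>-.003)&(Z<.015)&(V<60)&(W[...,0]>.5)&(W[...,0]<.66)&(abs(W[...,1]+.01)<.12)
n,l,s,ce=cv2.connectedComponentsWithStats(ok.astype(np.uint8))
for i in range(1,n):
    if s[i,4]<500: continue
    v,u=np.nonzero(l==i); P=ray(np.c_[u,v],c,.0055)[:,:2].astype(np.float32)
    a,b,g=cv2.minAreaRect(P); print('pad',np.round(a,4),np.round(b,3),round(g,1),len(P),'circ',cv2.minEnclosingCircle(P),'mean',P.mean(0))
for name,(x,y),lo,hi in [('short',(.645,-.068),.077,.09),('tall',(.642,.05),.095,.107)]:
    m=(abs(W[...,0]-x)<.05)&(abs(W[...,1]-y)<.05)&(Z>lo)&(Z<hi);q=W[m];q=q[:,:2].astype(np.float32)
    a,b,g=cv2.minAreaRect(q);print(name,len(q),np.round(a,4),np.round(b,3),cv2.minEnclosingCircle(q))
E
python3 bay.py
```

```text
pad [0.5729 0.0475] [0.082 0.059] 1.5 3294 circ ((0.5729767680168152, 0.04724983125925064), 0.05051150918006897) mean [0.57065517 0.04627211]
pad [ 0.5722 -0.068 ] [0.081 0.074] 79.6 3486 circ ((0.5756928324699402, -0.06847884505987167), 0.040714140981435776) mean [ 0.5736756  -0.06809924]
short 4207 [ 0.6472 -0.0683] [0.066 0.066] ((0.6470893025398254, -0.06830712407827377), 0.0336587056517601)
tall 3589 [0.6459 0.0495] [0.057 0.058] ((0.645660400390625, 0.04944424703717232), 0.029276126995682716)
```

View pics/w3.png

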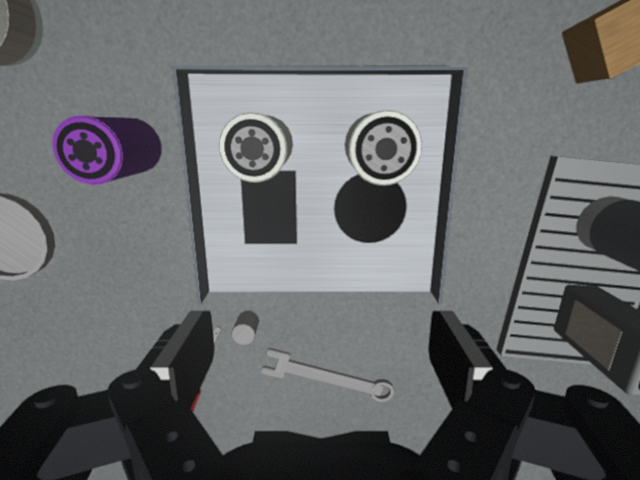

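The bay view shows the pads at px (270,207) and (370,208), with the short filter at (386,148). The can and bottle both stand in the tray. Next is the short filter.

Run:
```python
from h import *
go(.647,-.0682,.13,1.4);go(.647,-.0682,.036,1.4)
```

```text
shift [ 54.2  55.1 156.9] turn [ 0.0074 -0.0093 -0.0012] at [ 0.59   -0.0132  0.286 ] w 0.085 t 16.23
shift [ 53.4  54.4 250.9] turn [ 0.0074 -0.0093 -0.0012] at [ 0.59   -0.0132  0.286 ] w 0.085 t 16.23
```

>>> {"name": "play_rows", "arguments": {
  "deltas": [
    [85,[27,27,30],[0.007,-0.009,0]],
    [85,[54,55,75],[0.007,-0.009,0]],
    [85,[54,55,120],[0.007,-0.009,0]],
    [85,[54,55,150],[0.007,-0.009,0]],
    [85,[54,55,157],[0.007,-0.009,0]]
  ]
}}

```text
clock: 16.85
tcp_pos: [0.6447, -0.0707, 0.1271]
orientation: [3.14, 0.032, -0.008]
contact_force: [0.3, 0.0, 0.2]
grip_width: 0.0849
```

Run:
```python
from h import *
go(.647,-.0682,.036,1.4)
```

```text
shift [ 2.8 -2.5 91. ] turn [ 0.0012  0.0048 -0.004 ] at [ 0.6447 -0.0707  0.1271] w 0.0849 t 16.85
```

>>> {"name": "play_rows", "arguments": {
  "deltas": [
    [85,[3,-2,0],[0.001,0.004,-0.004]],
    [85,[3,-2,20],[0.001,0.004,-0.004]],
    [85,[3,-2,45],[0.001,0.004,-0.004]],
    [85,[3,-2,70],[0.001,0.004,-0.004]],
    [85,[3,-2,86],[0.001,0.004,-0.004]],
    [85,[3,-2,91],[0.001,0.004,-0.004]],
    [85,[3,-2,91],[0.001,0.004,-0.004]]
  ]
}}

```text
clock: 17.73
tcp_pos: [0.6475, -0.0687, 0.0363]
orientation: [3.141, 0.039, -0.001]
contact_force: [0.9, 0.2, 0.7]
grip_width: 0.0849
```

Run:
```python
from h import *
go(.647,-.0682,.036,1.4);print(r.get_obs()['contact_force'])
```

```text
shift [-0.5 -0.5  0.3] turn [0.0003 0.0004 0.0001] at [ 0.6475 -0.0687  0.0363] w 0.0849 t 17.73
[0.88466722 0.16462331 0.65454783]
```

>>> {"name": "play_rows", "arguments": {
  "deltas": [
    [72,[0,0,0],[0,0,0]],
    [62,[0,0,0],[0,0,0]],
    [52,[0,0,0],[0,0,0]],
    [52,[0,0,0],[0,0,0]],
    [52,[0,0,0],[0,0,0]],
    [52,[0,0,0],[0,0,0]]
  ],
  "squeeze": 45
}}

```text
clock: 18.48
tcp_pos: [0.6485, -0.0689, 0.0376]
orientation: [3.141, 0.038, 0.003]
contact_force: [-0.8, -0.2, 5.6]
grip_width: 0.0649
```

>>> {"name": "play_rows", "arguments": {
  "deltas": [
    [52,[0,0,-5],[0,0,0]],
    [52,[0,0,-20],[0,0,0]],
    [52,[0,0,-45],[0,0,0]],
    [52,[0,0,-75],[0,0,0]],
    [52,[0,0,-105],[0,0,0]],
    [52,[0,0,-125],[0,0,0]],
    [52,[0,0,-135],[0,0,0]],
    [52,[0,0,-135],[0,0,0]]
  ]
}}

```text
clock: 19.48
tcp_pos: [0.6483, -0.0688, 0.1728]
orientation: [3.141, 0.038, 0.004]
contact_force: [-0.6, 0.5, -3.4]
grip_width: 0.0651
```

Run:
```python
from h import *
go(.532,.349,.173,1.4);print(r.get_obs()['contact_force'])
```

```text
shift [-106.1 -420.5   -0.7] turn [ 0.0007 -0.0022 -0.0001] at [ 0.6483 -0.0688  0.1728] w 0.0651 t 19.48
[-0.60352461  0.5238668  -3.37523399]
```

>>> {"name": "play_rows", "arguments": {
  "deltas": [
    [52,[-4,-16,0],[0,0,0]],
    [52,[-15,-58,0],[0,0,0]],
    [52,[-29,-114,0],[0,0,0]],
    [52,[-43,-172,0],[0,0,0]],
    [52,[-58,-230,0],[0,0,0]],
    [52,[-73,-288,0],[0,0,0]],
    [52,[-88,-346,0],[0,0,0]],
    [52,[-99,-393,0],[0,0,0]]
  ]
}}

```text
clock: 20.48
tcp_pos: [0.5367, 0.3252, 0.1713]
orientation: [3.141, 0.043, -0.0]
contact_force: [-0.1, 1.0, -2.6]
grip_width: 0.0645
```

>>> {"name": "play_rows", "arguments": {
  "deltas": [
    [52,[-5,-20,0],[0,0,0]],
    [52,[-7,-27,0],[0,0,0]],
    [52,[-7,-27,0],[0,0,0]]
  ]
}}

```text
clock: 20.85
tcp_pos: [0.5293, 0.3507, 0.1708]
orientation: [3.139, 0.042, -0.001]
contact_force: [1.1, -0.3, -2.8]
grip_width: 0.0652
```

Run:
```python
from h import *
p,d,c,o=grab('scene');W=cloud(d,c)
p2,d2,c2,_=grab('wrist');W2=cloud(d2,c2);save('w4',p2)
for n,w in(('scene',W),('wrist',W2)):
    m=(np.hypot(w[...,0]-.532,w[...,1]-.349)<.07)&(w[...,2]>.009)&(w[...,2]<.025);q=w[m]
    print(n,len(q),cv2.minEnclosingCircle(q[:,:2].astype(np.float32)))
go(.532,.349,.045,1.4)
```

```text
scene 721 ((0.5325772166252136, 0.3502599596977234), 0.0517277754843235)
wrist 1651 ((0.5315379500389099, 0.3511945903301239), 0.05056363716721535)
shift [  1.9   0.4 126. ] turn [ 0.002  -0.0001  0.0001] at [0.5301 0.3496 0.171 ] w 0.0651 t 20.95
```

View pics/w4.png

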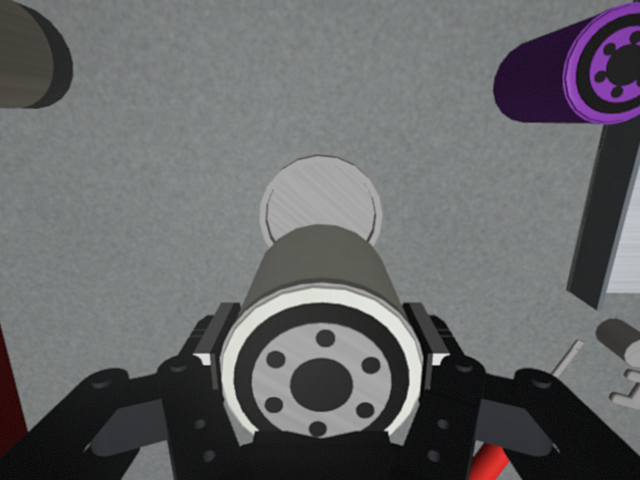

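The dish shows at px (321,205), and the fits from both cameras give (0.532, 0.3505). The filter is held upright, so I'll lower it.

>>> {"name": "play_rows", "arguments": {
  "deltas": [
    [52,[3,-1,20],[0.002,0,0]],
    [52,[3,-1,50],[0.002,0,0]],
    [52,[3,-1,80],[0.002,0,0]],
    [52,[3,-1,105],[0.002,0,0]],
    [52,[3,-1,122],[0.002,0,0]],
    [52,[3,-1,130],[0.002,0,0]],
    [52,[3,-1,132],[0.002,0,0]],
    [52,[3,-1,132],[0.002,0,0]]
  ]
}}

```text
clock: 21.95
tcp_pos: [0.5337, 0.3508, 0.0397]
orientation: [-3.141, -0.038, -0.002]
contact_force: [-0.1, 0.1, -3.0]
grip_width: 0.0655
```

>>> {"name": "play_rows", "arguments": {
  "deltas": [
    [52,[0,0,1],[0,0,0]],
    [52,[0,0,2],[0,0,0]],
    [52,[0,0,3],[0,0,0]],
    [52,[0,0,3],[0,0,0]]
  ]
}}

```text
clock: 22.45
tcp_pos: [0.5336, 0.3507, 0.0367]
orientation: [-3.141, -0.039, -0.002]
contact_force: [0.4, -0.3, -2.7]
grip_width: 0.065
```

>>> {"name": "play_rows", "arguments": {
  "deltas": [
    [52,[0,0,1],[0,0,0]],
    [52,[0,0,2],[0,0,0]],
    [52,[0,0,2],[0,0,0]]
  ]
}}

```text
clock: 22.82
tcp_pos: [0.5337, 0.3508, 0.0366]
orientation: [-3.141, -0.038, -0.003]
contact_force: [-4.5, -3.6, 12.5]
grip_width: 0.0649
```

>>> {"name": "play_rows", "arguments": {
  "deltas": [
    [66,[0,0,-1],[0,0,0]],
    [70,[0,0,-1],[0,0,0]],
    [78,[0,0,-1],[0,0,0]],
    [85,[0,0,-1],[0,0,0]],
    [85,[0,0,-1],[0,0,0]],
    [85,[0,0,-40],[0,0,0]],
    [85,[0,0,-90],[0,0,0]],
    [85,[0,0,-150],[0,0,0]]
  ]
}}

```text
clock: 23.82
tcp_pos: [0.5328, 0.3502, 0.1872]
orientation: [3.14, 0.039, -0.0]
contact_force: [0.9, -0.3, -0.3]
grip_width: 0.0852
```

>>> {"name": "play_rows", "arguments": {
  "deltas": [
    [85,[0,20,-30],[0,0,0]],
    [85,[0,70,-50],[0,0,0]],
    [85,[0,120,-70],[0,0,0]],
    [85,[10,180,-70],[0,0,0]],
    [85,[15,240,-70],[0,0,0]],
    [85,[20,300,-70],[0,0,0]],
    [85,[20,350,-70],[0,0,0]],
    [85,[20,360,-70],[0,0,0]]
  ]
}}

```text
clock: 24.82
tcp_pos: [0.5614, -0.014, 0.2574]
orientation: [3.139, 0.028, -0.001]
contact_force: [-0.6, 0.1, -0.5]
grip_width: 0.0851
```

```bash
sed -i "s/'w3/'w5/g" bay.py
cat >> bay.py <<'E'
p,d,c,o=grab('top');W=cloud(d,c)
for n,x,y,lo in (('filter',.532,.35,.07),('can',.565,-.34,.11),('bottle',.455,-.332,.11)):
    m=(abs(W[...,0]-x)<.05)&(abs(W[...,1]-y)<.05)&(W[...,2]>lo)&(W[...,2]<.17);q=W[m];print(n,np.round((q.min(0)+q.max(0))/2,4),q.max(0)-q.min(0),q[:,2].max())
go(.5652,-.34,.22,1.4)
E
python3 bay.py
```

```text
pad [0.5731 0.0475] [0.083 0.06 ] 1.3 4334 circ ((0.5731972455978394, 0.047509655356407166), 0.05072353035211563) mean [0.5733805  0.04696668]
pad [ 0.5762 -0.0687] [0.081 0.08 ] 1.6 4684 circ ((0.5759167671203613, -0.06872524321079254), 0.0409659817814827) mean [ 0.57692    -0.06865482]
short 0 [0. 0.] [0. 0.] ((0.0, 0.0), 0.0)
tall 4785 [0.6456 0.0495] [0.058 0.058] ((0.6457517147064209, 0.04934652894735336), 0.029503848403692245)
filter [0.5337 0.3489 0.0785] [0.06664706 0.06579474 0.01662761] 0.08678814553290781
can [ 0.5653 -0.3394  0.1369] [0.06161507 0.06366067 0.05369028] 0.16377765436804204
bottle [ 0.4563 -0.3303  0.1366] [0.06707209 0.04369312 0.05282109] 0.1630213130341267
shift [ -3.6 329.7  37.8] turn [ 0.0011  0.0003 -0.0023] at [ 0.5615 -0.0103  0.2574] w 0.085 t 24.93
```

The filter sits within about 2 mm of the dish centre. Pads: rectangular at (0.573, 0.0475), round at (0.576, -0.0687). Next, fetch the can.

>>> {"name": "play_rows", "arguments": {
  "deltas": [
    [85,[0,45,15],[0,0,0]],
    [85,[-1,95,30],[0,0,0]],
    [85,[-2,150,38],[0,0,0]],
    [85,[-3,205,38],[0,0,0]],
    [85,[-4,260,38],[0,0,0]],
    [85,[-4,310,38],[0,0,0]],
    [85,[-4,330,38],[0,0,0]],
    [85,[-4,330,38],[0,0,0]]
  ]
}}

```text
clock: 25.92
tcp_pos: [0.5654, -0.3395, 0.2194]
orientation: [3.141, 0.035, -0.001]
contact_force: [-0.3, 1.0, -0.1]
grip_width: 0.0855
```

```bash
cat > tr.py <<'E'
from h import *
import sys
p,d,c,o=grab('wrist');W=cloud(d,c)
for n,x,y in (('can',.565,-.34),('bottle',.455,-.332)):
    for lo,hi in ((.15,.175),(.117,.14)):
        m=(abs(W[...,0]-x)<.05)&(abs(W[...,1]-y)<.06)&(W[...,2]>lo)&(W[...,2]<hi);q=W[m]
        if len(q)<50: continue
        a,b,g=cv2.minAreaRect(q[:,:2].astype(np.float32)); print(n,len(q),np.round(a,4),np.round(b,3),round(g,1))
go(*map(float,sys.argv[1:]))
E
python3 tr.py .5652 -.34 .092 1.4
```

```text
can 2832 [ 0.5655 -0.34  ] [0.035 0.035] 1.8
can 3097 [ 0.5652 -0.3398] [0.063 0.063] 12.7
bottle 1581 [ 0.4556 -0.3306] [0.03  0.029] 7.2
bottle 2853 [ 0.457  -0.3305] [0.042 0.065] 87.9
shift [ -0.7   2.3 127.5] turn [-0.0008  0.0001 -0.0001] at [ 0.5658 -0.3377  0.2195] w 0.0849 t 25.98
```

>>> {"name": "play_rows", "arguments": {
  "deltas": [
    [85,[-1,1,25],[0,0,0]],
    [85,[-1,1,60],[0,0,0]],
    [85,[-1,1,90],[0,0,0]],
    [85,[-1,1,115],[0,0,0]],
    [85,[-1,1,127],[0,0,0]],
    [85,[-1,1,127],[0,0,0]]
  ]
}}

```text
clock: 26.72
tcp_pos: [0.5652, -0.3366, 0.0922]
orientation: [-3.139, -0.042, 0.001]
contact_force: [1.1, -0.2, 0.4]
grip_width: 0.0852
```

>>> {"name": "play_rows", "arguments": {
  "deltas": [
    [70,[0,0,0],[0,0,0]],
    [60,[0,0,0],[0,0,0]],
    [50,[0,0,0],[0,0,0]],
    [50,[0,0,0],[0,0,0]],
    [50,[0,0,0],[0,0,0]],
    [50,[0,0,0],[0,0,0]]
  ]
}}

```text
clock: 27.48
tcp_pos: [0.5665, -0.3372, 0.0941]
orientation: [-3.141, -0.041, -0.003]
contact_force: [-0.6, -1.5, 6.2]
grip_width: 0.0624
```

>>> {"name": "play_rows", "arguments": {
  "deltas": [
    [50,[0,0,-5],[0,0,0]],
    [50,[0,0,-20],[0,0,0]],
    [50,[0,0,-45],[0,0,0]],
    [50,[0,0,-70],[0,0,0]],
    [50,[0,0,-90],[0,0,0]],
    [50,[0,0,-100],[0,0,0]],
    [50,[0,0,-100],[0,0,0]]
  ]
}}

```text
clock: 28.35
tcp_pos: [0.5664, -0.3373, 0.1946]
orientation: [-3.141, -0.041, -0.005]
contact_force: [0.8, 0.1, -3.4]
grip_width: 0.0629
```

Run:
```python
from h import *
go(.576,-.0687,.19,1.4);print(r.get_obs()['contact_force'])
```

```text
shift [  16.6 -268.3    4.8] turn [-0.0004 -0.003   0.0019] at [ 0.5664 -0.3373  0.1946] w 0.0629 t 28.35
[ 0.77147105  0.05127587 -3.40469707]
```

>>> {"name": "play_rows", "arguments": {
  "deltas": [
    [50,[1,-15,0],[0,0,0]],
    [50,[4,-50,0],[0,0,0]],
    [50,[8,-95,0],[0,0,0]],
    [50,[11,-145,0],[0,0,0]],
    [50,[14,-195,0],[0,0,0]],
    [50,[17,-240,0],[0,0,0]],
    [50,[17,-263,0],[0,-0.003,0]],
    [50,[17,-268,0],[0,-0.003,0]]
  ]
}}

```text
clock: 29.35
tcp_pos: [0.5756, -0.0657, 0.194]
orientation: [-3.14, -0.048, 0.002]
contact_force: [0.7, 0.2, -3.8]
grip_width: 0.0626
```

>>> {"name": "play_rows", "arguments": {
  "deltas": [
    [50,[0,0,0],[0,0,0]],
    [50,[0,0,0],[0,0,0]]
  ]
}}

```text
clock: 29.6
tcp_pos: [0.5753, -0.0669, 0.1937]
orientation: [-3.14, -0.046, 0.004]
contact_force: [0.0, 0.1, -4.2]
grip_width: 0.063
```

Run:
```python
from h import *
go(.577,-.0687,.097,1.4)
```

```text
shift [ 1.8  2.  96.7] turn [-0.0012  0.0022  0.0048] at [ 0.5753 -0.0669  0.1937] w 0.063 t 29.6
```

>>> {"name": "play_rows", "arguments": {
  "deltas": [
    [50,[2,2,20],[0,0.002,0.005]],
    [50,[2,2,45],[0,0.002,0.005]],
    [50,[2,2,70],[0,0.002,0.005]],
    [50,[2,2,87],[0,0.002,0.005]],
    [50,[2,2,94],[0,0.002,0.005]],
    [50,[2,2,97],[0,0.002,0.005]],
    [50,[2,2,97],[0,0.002,0.005]]
  ]
}}

```text
clock: 30.48
tcp_pos: [0.5776, -0.0688, 0.0972]
orientation: [-3.14, -0.038, -0.001]
contact_force: [-0.4, 0.3, -3.9]
grip_width: 0.0631
```

>>> {"name": "play_rows", "arguments": {
  "deltas": [
    [50,[0,0,1],[0,0,0]],
    [50,[0,0,2],[0,0,0]],
    [50,[0,0,3],[0,0,0]],
    [50,[0,0,3],[0,0,0]]
  ]
}}

```text
clock: 30.98
tcp_pos: [0.5784, -0.0688, 0.0951]
orientation: [-3.14, -0.038, -0.004]
contact_force: [0.1, -0.6, 4.4]
grip_width: 0.0624
```

>>> {"name": "play_rows", "arguments": {
  "deltas": [
    [64,[0,0,0],[0,0,0]],
    [68,[0,0,0],[0,0,0]],
    [76,[0,0,0],[0,0,0]],
    [85,[0,0,0],[0,0,0]],
    [85,[0,0,0],[0,0,0]],
    [85,[0,0,-40],[0,0,0]],
    [85,[0,0,-90],[0,0,0]],
    [85,[0,0,-120],[0,0,0]]
  ]
}}

```text
clock: 31.98
tcp_pos: [0.579, -0.0689, 0.2178]
orientation: [-3.141, -0.038, -0.008]
contact_force: [1.3, -0.5, -0.2]
grip_width: 0.0853
```

>>> {"name": "play_rows", "arguments": {
  "deltas": [
    [85,[-20,45,0],[0,0,0.06]],
    [85,[-42,95,0],[0,0,0.06]],
    [85,[-65,150,0],[0,0,0.06]],
    [85,[-90,205,0],[0,0,0.06]],
    [85,[-110,245,0],[0,0,0.06]],
    [85,[-122,263,0],[0,0,0.06]],
    [85,[-122,263,0],[0,0,0.06]]
  ]
}}

```text
clock: 32.85
tcp_pos: [0.4621, -0.3364, 0.2169]
orientation: [-3.141, 0.062, -0.008]
contact_force: [1.2, 0.1, 0.5]
grip_width: 0.0849
```

```bash
python3 tr.py .457 -.3306 .092 -2
python3 - <<'E'
from h import *
p,d,c,o=grab('top');W=cloud(d,c)
m=(abs(W[...,0]-.576)<.05)&(abs(W[...,1]+.069)<.05)&(W[...,2]>.11)&(W[...,2]<.17);q=W[m];print(np.round((q.min(0)+q.max(0))/2,4),q.max(0)-q.min(0))
E
```

```text
bottle 2043 [ 0.4557 -0.3304] [0.029 0.029] 41.5
bottle 3497 [ 0.456  -0.3306] [0.042 0.065] 87.9
shift [ -7.2  -3.6 124.8] turn [-0.0014 -0.0054 -0.002 ] at [ 0.4634 -0.3346  0.2169] w 0.0851 t 32.9
[ 0.577  -0.071   0.1379] [0.0634682  0.06061767 0.05543138]
```

>>> {"name": "play_rows", "arguments": {
  "deltas": [
    [85,[-7,-4,20],[-0.001,-0.005,0]],
    [85,[-7,-4,40],[-0.001,-0.005,0]],
    [85,[-7,-4,65],[-0.001,-0.005,0]],
    [85,[-7,-4,95],[-0.001,-0.005,0]],
    [85,[-7,-4,115],[-0.001,-0.005,0]],
    [85,[-7,-4,125],[-0.001,-0.005,0]],
    [85,[-7,-4,125],[-0.001,-0.005,0]]
  ]
}}

```text
clock: 33.83
tcp_pos: [0.4585, -0.328, 0.0916]
orientation: [-3.14, 0.052, -0.0]
contact_force: [-0.2, -1.0, -0.1]
grip_width: 0.0847
```

>>> {"name": "play_rows", "arguments": {
  "deltas": [
    [65,[0,0,0],[0,0,0]],
    [50,[0,0,0],[0,0,0]],
    [40,[0,0,0],[0,0,0]],
    [30,[0,0,0],[0,0,0]],
    [30,[0,0,0],[0,0,0]],
    [30,[0,0,0],[0,0,0]],
    [30,[0,0,0],[0,0,0]]
  ]
}}

```text
clock: 34.7
tcp_pos: [0.4592, -0.3289, 0.0925]
orientation: [-3.141, 0.053, -0.003]
contact_force: [0.0, -1.2, 6.8]
grip_width: 0.0418
```

>>> {"name": "play_rows", "arguments": {
  "deltas": [
    [30,[0,0,-5],[0,0,0]],
    [30,[0,0,-20],[0,0,0]],
    [30,[0,0,-50],[0,0,0]],
    [30,[0,0,-85],[0,0,0]],
    [30,[0,0,-120],[0,0,0]],
    [30,[0,0,-150],[0,0,0]],
    [30,[0,0,-170],[0,0,0]],
    [30,[0,0,-170],[0,0,0]]
  ]
}}

```text
clock: 35.7
tcp_pos: [0.4594, -0.3291, 0.2645]
orientation: [3.14, -0.053, 0.008]
contact_force: [-0.2, 0.0, -3.7]
grip_width: 0.0415
```

Run:
```python
from h import *
go(.5735,.0475,.27,1.2);print(r.get_obs()['contact_force'])
```

```text
shift [ 101.4 -380.2   -5.5] turn [ 0.0014 -0.0048 -0.0545] at [ 0.4594 -0.3291  0.2645] w 0.0415 t 35.7
[-0.24803244  0.02636254 -3.70073928]
```

>>> {"name": "play_rows", "arguments": {
  "deltas": [
    [30,[0,-15,-5],[0,0,0]],
    [30,[0,-50,-10],[0,0,-0.02]],
    [30,[0,-95,-15],[0,-0.004,-0.04]],
    [30,[0,-145,-15],[0,-0.004,-0.055]],
    [30,[0,-200,-15],[0,-0.004,-0.055]],
    [30,[0,-255,-15],[0,-0.004,-0.055]],
    [30,[5,-310,-15],[0,-0.004,-0.055]],
    [30,[20,-350,-15],[0,-0.004,-0.055]]
  ]
}}

```text
clock: 36.7
tcp_pos: [0.4894, 0.0236, 0.2786]
orientation: [3.14, 0.039, -0.001]
contact_force: [-0.3, 0.0, -3.5]
grip_width: 0.0416
```

Run:
```python
from h import *
go(.576,.0475,.2,1.2)
```

```text
shift [ 87.3 -21.8  78.5] turn [0.0014 0.001  0.0038] at [0.4894 0.0236 0.2786] w 0.0416 t 36.7
```

>>> {"name": "play_rows", "arguments": {
  "deltas": [
    [30,[15,-20,20],[0,0,0]],
    [30,[35,-22,45],[0,0,0.004]],
    [30,[58,-22,65],[0,0,0.004]],
    [30,[75,-22,78],[0,0,0.004]],
    [30,[84,-22,79],[0,0,0.004]],
    [30,[87,-22,79],[0,0,0.004]],
    [30,[87,-22,79],[0,0,0.004]]
  ]
}}

```text
clock: 37.58
tcp_pos: [0.5756, 0.0479, 0.2001]
orientation: [3.14, 0.033, -0.001]
contact_force: [-0.2, -0.1, -2.2]
grip_width: 0.0415
```

Run:
```python
from h import *
go(.576,.0475,.096,1.2)
p,d,c,o=grab('wrist');save('w6',p)
```

```text
shift [  0.4   0.3 104.1] turn [0.0013 0.0003 0.    ] at [0.5756 0.0479 0.2001] w 0.0415 t 37.58
```

View pics/w6.png

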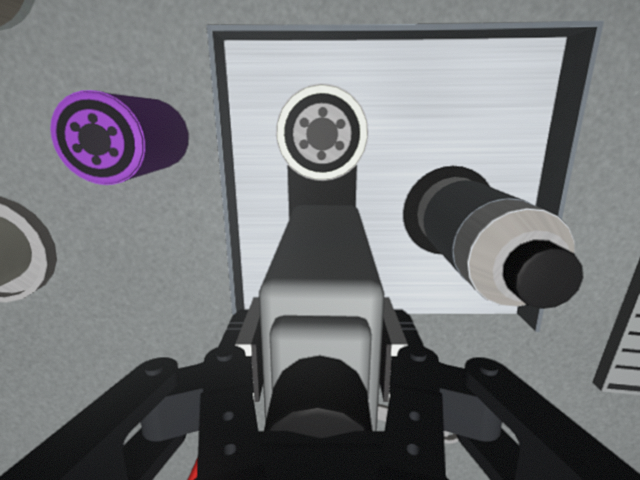

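The bottle hangs upright over its pad (px 322,190 visible behind it), and the can stands on the round pad at (450,215). Lowering the bottle.

>>> {"name": "play_rows", "arguments": {
  "deltas": [
    [30,[0,0,20],[0,0,0]],
    [30,[0,0,50],[0,0,0]],
    [30,[0,0,75],[0,0,0]],
    [30,[0,0,93],[0,0,0]],
    [30,[0,0,101],[0,0,0]],
    [30,[0,0,104],[0,0,0]],
    [30,[0,0,104],[0,0,0]]
  ]
}}

```text
clock: 38.5
tcp_pos: [0.5759, 0.0478, 0.0967]
orientation: [3.14, 0.033, 0.001]
contact_force: [-0.3, -1.0, -3.1]
grip_width: 0.0414
```

>>> {"name": "play_rows", "arguments": {
  "deltas": [
    [30,[0,0,1],[0,0,0]],
    [30,[0,0,2],[0,0,0]],
    [30,[0,0,3],[0,0,0]],
    [30,[0,0,3],[0,0,0]]
  ]
}}

```text
clock: 39.0
tcp_pos: [0.5759, 0.0478, 0.0936]
orientation: [3.14, 0.033, 0.001]
contact_force: [-0.0, 0.5, -2.2]
grip_width: 0.0414
```

>>> {"name": "play_rows", "arguments": {
  "deltas": [
    [30,[0,0,1],[0,0,0]],
    [30,[0,0,2],[0,0,0]],
    [30,[0,0,2],[0,0,0]]
  ]
}}

```text
clock: 39.38
tcp_pos: [0.5765, 0.0477, 0.0935]
orientation: [3.14, 0.032, 0.003]
contact_force: [-4.9, -1.4, 13.0]
grip_width: 0.0417
```

>>> {"name": "play_rows", "arguments": {
  "deltas": [
    [44,[0,0,-1],[0,0,0]],
    [54,[0,0,-1],[0,0,0]],
    [70,[0,0,-1],[0,0,0]],
    [85,[0,0,-1],[0,0,0]],
    [85,[0,0,-1],[0,0,0]],
    [85,[0,0,-40],[0,0,0]],
    [85,[0,0,-90],[0,0,0]],
    [85,[0,0,-150],[0,0,0]]
  ]
}}

```text
clock: 40.38
tcp_pos: [0.5754, 0.0478, 0.2442]
orientation: [3.14, 0.032, -0.0]
contact_force: [0.9, 0.0, 0.4]
grip_width: 0.0847
```

>>> {"name": "play_rows", "arguments": {
  "deltas": [
    [85,[-20,30,-40],[0,0,0]],
    [85,[-20,60,-60],[0,0,0]],
    [85,[-20,60,-60],[0,0,0]],
    [85,[-20,60,-60],[0,0,0]]
  ]
}}

```text
clock: 40.88
tcp_pos: [0.5563, -0.0118, 0.3038]
orientation: [3.14, 0.033, -0.002]
contact_force: [0.1, -0.1, -0.1]
grip_width: 0.0853
```

Run:
```python
from h import *
p,d,c,o=grab('wrist');W=cloud(d,c);save('w7',p);print(o['tcp_pos'],o['contact_force'])
V=cv2.cvtColor(p,cv2.COLOR_RGB2HSV)[...,2]
for name,(x,y),lo,hi in [('can cap',(.577,-.07),.15,.175),('can body',(.577,-.07),.12,.14),('bottle cap',(.573,.05),.15,.175),('bottle body',(.573,.05),.118,.14),('tall',(.642,.05),.092,.107)]:
    m=(abs(W[...,0]-x)<.05)&(abs(W[...,1]-y)<.05)&(W[...,2]>lo)&(W[...,2]<hi);q=W[m]
    if len(q)<30: print(name,len(q));continue
    a,b,g=cv2.minAreaRect(q[:,:2].astype(np.float32)); print(name,np.round(a,4),np.round(b,3),round(g,1))
p,d,c,o=grab('top');W=cloud(d,c);save('top2',cv2.resize(p[170:350,150:530],None,fx=2,fy=2))
for n,x,y,lo in (('filter',.532,.35,.07),):
    m=(abs(W[...,0]-x)<.05)&(abs(W[...,1]-y)<.05)&(W[...,2]>lo)&(W[...,2]<.17);q=W[m];print(n,np.round((q.min(0)+q.max(0))/2,4),q.max(0)-q.min(0),q[:,2].max())
p,d,c,o=grab('scene');save('scene2',p[150:400,180:520])
```

```text
[ 0.55631568 -0.0118346   0.30375138] [ 0.13376499 -0.1029482  -0.07308177]
can cap [ 0.5764 -0.0714] [0.035 0.036] 20.3
can body [ 0.5765 -0.0713] [0.063 0.063] 85.6
bottle cap [0.5728 0.0453] [0.029 0.029] 82.6
bottle body [0.5727 0.0455] [0.065 0.042] 1.2
tall [0.635  0.0502] [0.058 0.08 ] 84.9
filter [0.5338 0.3486 0.0786] [0.06688661 0.06602855 0.01633541] 0.08674384102583987
```

View pics/w7.png

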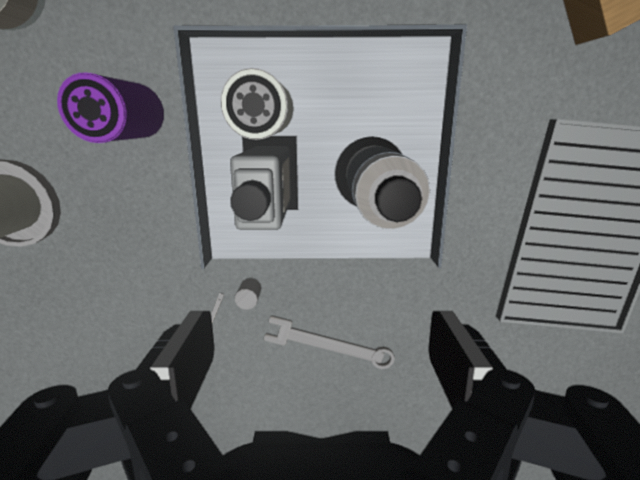

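View pics/scene2.png

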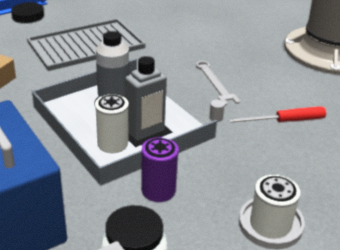

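The can is at px (395,200) over the round pad, the bottle at (257,190) over its pad, the tall filter is in place, and the filter stands in the dish (scene crop 275,200). All centres are within about 3 mm.

```bash
python3 -c "
from bench import r
print(r.hand_in())"
```

```text
the job is handed in; nothing more can be done
None
```

I moved the can and then the bottle into the side tray and stood the short filter in the dish. Then I put the can and bottle back on their pads and handed the job in at about 41 s; it reports no verdict.

Last checks before hand-in, by camera:
- **Short filter:** upright and about 2 mm from the dish centre.
- **Can:** about 3 mm from the round pad's centre.
- **Bottle:** about 2 mm from the rectangular pad's centre, with its long side within about 0.1° of the pad's.
- **Tall filter:** standing in place in the last pictures. The final depth fit for it came out elongated and about 11 mm nearer the robot, I think because the mask also took in the bottle's wall. The clean fit before the put-back had it at (0.6457, 0.0494), unchanged from the previous look; I did not take another clean one afterwards.
- **Gripper:** open and clear of everything, with contact force near zero.

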